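Hang up the mould cover and hold the moisture probe in the pour hole

TASK

Take the cover off the plaster mould and hang it by its eye over the brass peg of the steel stand so that it lies flat on the stand's foot, and let go of it. Then draw the moisture probe out of its wooden block and lower its stem upright into the mould's pour hole, without the probe ever touching the mould, until the red band is level with the mould's top face. Finish still holding the probe there, still and centred in the hole to within 5 mm; leave the vase, the glaze jar and the bowl where they are.

Things in the scene. Friction and masses are not known exactly. Their poses are not given: they have to be found in the camera images.
- mould: Plaster mould, a white block 150 x 150 x 90 mm with a black rubber strap round it, fixed to the table. Origin: centre of its underside; z up. In the middle of its top is the pour hole, a straight round bore 30 mm in diameter and 70 mm deep (closed below), hidden by the cover at the start.
- mould_hole0 (a point): Centre of the pour hole's mouth, in the mould's top face, 90 mm above the table. The bore runs straight down from here.
- cover: Loose flat brown wooden cover lying on the mould over the pour hole: plate 150 (x) x 70 (y) x 8 mm with a blue grip block on top, 60 (x) x 20 (y) mm, from 8 to 34 mm above the underside, its centre at x = -10 mm. A round eye, 26 mm in diameter, goes through the plate at x = +52 mm. Origin: centre of the plate's underside; x along the plate towards the eye, z up. About 0.13 kg.
- cover_eye (a point): Centre of the cover's eye, at the level of the plate's underside.
- cover_grip (a point): Middle of the cover's blue grip block, 24 mm above the underside of the plate: a place to grip, fingers closing along the cover's y on 20 mm.
- peg_stand: Steel stand fixed to the table: a dark round foot 160 mm in diameter and 20 mm thick, with an upright brass peg 12 mm in diameter in its centre, rising 56 mm above the foot, its last 10 mm tapered. Origin: centre of the underside. It stands to the left or the right of the mould; the probe's block stands on the other side.
- peg_foot (a point): Where the peg's axis meets the top face of the stand's foot, 20 mm above the table. The axis is vertical. The hung cover's underside lies at this level.
- probe_stand: Wooden block 70 x 70 x 95 mm, fixed to the table, with a vertical through hole 16 mm in diameter in its centre, in which the probe stands. Origin: centre of the underside.
- probe: Loose moisture probe, standing stem down in the wooden block, flange on its top: steel stem 10 mm in diameter and 85 mm long, then a black flange 36 mm in diameter and 6 mm thick, then a round orange handle 26 mm in diameter and 59 mm long. 150 mm in all, about 0.09 kg. Origin: the stem's tip; z along the stem towards the handle (up).
- probe_tip (a point): Tip of the probe's stem (free end, down).
- probe_band (a point): Middle of the 6 mm wide red band round the stem, on the stem's axis, 50 mm above the tip.
- probe_grip (a point): Middle of the orange handle, on its axis, 122 mm above the tip: a place to grip on 26 mm, from above.
- vase: Bystander: terracotta vase 76 mm in diameter and 90 mm high, beyond the work. Origin: centre of the underside.
- glaze_jar: Bystander: blue jar with a white cap, 64 mm in diameter and 85 mm high, beyond the work. Origin: centre of the underside.
- bowl: Bystander: white bowl 90 mm in diameter and 40 mm high, beyond the mould. Origin: centre of the underside.
Mind the look-alikes: they are no part of the job. Of the things shaped like the probe, the wooden one is meant.

How it is judged:
By the outcome, as a careful person would: the job done as asked, in the order asked, and still so for the second after the job is handed in, while the arm keeps its last pose, push and grip.
It also fails if it takes over 67 s, if anything falls off the work surface, if the arm or the gripper's body presses on something with over 40 N, if the wrist force passes 120 N, or if a joint passes its speed limit or range.

ROBOT

A 6-joint arm with a two-finger parallel gripper is mounted at the origin on the work surface. World frame = base frame: x ahead of the robot, y to its left, z up, the work surface at z = 0. Lengths are in m, angles in rad, forces in N, time in s.
With the tool pointing down it reaches from about 0.425 to 0.95 m from the base axis. Payload 3.5 kg.
Tool frame: the origin (TCP) lies between the finger pads; the fingertips stand 22 mm ahead of it and the grasp point (between the pads) lies 3 mm ahead of it (ctrl.nose_length is the z of the fingertips in the tool frame, in m); z points along the fingers, y is the line along which they close (so a half turn about z gives the same grasp; the last joint's range is limited). The gripper opens to 85 mm and grips with 20 to 120 N. Pads are 22 mm wide; open, the fingers measure 114 mm over their backs; the gripper's body (76 mm by 85 mm) begins 54 mm behind the grasp point. The pads swing forward as they close: fully open they stand 13 mm farther back than shut.
Start: joints at [-1.418, 0.286, 1.577, -0, 1.279, -0.15], TCP at [0.201, -0.644, 0.253] pointing down, gripper open.
Joint ranges: [-2.77, 2.77], [-0.9, 2.22], [0.21, 2.48], [-1.53, 4.67], [0.24, 2.81], [-2.84, 2.84]. Speed limits (rad/s): [2.79, 2.79, 3.14, 3.14, 3.14, 3.14].

INTERFACE

Orientations are given as a unit quaternion [x, y, z, w].
In Python, from plant import ctrl gives the robot as it stands. The module is installed in compiled form; this text tells all that it offers.
- The arm moves only by the tool send_rows, never from a script. Its argument "rows" is text: rows parted by semicolons, each of 7 numbers parted by spaces: the turn, a rotation vector about the tool's x, y, z in normalised numbers (1 is 90 degrees), then the shift along the tool's x, y, z in shares of 1000 mm (1.0 is 1000 mm), then the opening, from -1 (shut) to 1 (fully open). A call has 1 to 8 rows; each row is the pose to reach, as a shift and turn from the pose commanded when the call began, along the tool's axes at that moment; what a row does not reach only later rows make up. A row lasts 1/8 s, in which the tool goes at most 62.5 mm and 10.7 degrees, less where a joint would pass 70% of its speed; a pose out of reach is approached as far as the arm can. A call with a gripper value outside its range is refused whole. The fingers move at their own pace and stop on an object; "grip_force" is the grip in N (left out, the last holds). Time passes only in rows, so rows that repeat a pose let the fingers close. It gives the time, the measured TCP pose, the force, the opening and the grip force at its end, in the units of the state.
- ctrl.get_state(): the state, without advancing time (a new reading comes with each control period).
- ctrl.read_camera(name): name is "side" or "top"; returns a dict with "color" (420x560x3 uint8, red, green, blue), "fx", "fy", "cx", "cy" (pixels), "extrinsics" (4x4, takes a point from world to camera coordinates). Camera axes: x right, y down, z forward; pixel columns grow to the right and rows downward; lengths in m; the calibration is good to about 2 mm. A picture is of the moment at which its call begins. There is no depth.
- ctrl.sign_off(): hands the job in; it is judged then, once.
Trained networks look in a picture, given as the dict that the camera call returned (one of the last four; its "shot" number tells which), for a name from the list of things; names that differ only in an ending like _2 or _b are one class to them, and where a whole thing is asked for, a point or a joint stands for the part that bears it (a point fixed in the world has none). Each returns a list of dicts, best first, with "p" (0 to 1); they miss things now and then, are a little off and sometimes report something else, mostly with a low value. They report only what shows in the picture. A call takes as long as a camera call. They do not tell look-alikes from the thing itself.
- ctrl.look_for(picture, target): "position" ([x, y, z] in m, in the coordinates of the camera as it stood for that picture, good to about 4 mm: the middle of the surface that is visible of it).
The state is a dict: "time": time; "qpos": joint angles; "dq": joint speeds; "joint_efforts": joint torques, N m; "eef_pos": TCP position; "tcp_rot": TCP orientation; "contact_force": force on the tool from outside, world axes, zero at the start; "wrist_torque": the same for the moment, N m; "opening": opening from 0.0 (shut) to 1.0 (fully open); "finger_force": force on a finger pad.
Only numpy, scipy, OpenCV 4.12 (cv2) and the standard library are available. Lean on these libraries where they do the work, as an engineer would, in place of code of your own. Each camera call takes 0.05 s, during which the arm holds its last target. There are 200 camera calls.

## Working session

There is one attempt and no reset: what is moved stays moved. The work goes in short steps, Python scripts to look and compute and a tool call to move; the robot and the scene stay as the last step left them, time stands still between calls to the robot, and variables do not carry over. Pictures are saved under pics/ and viewed, at most 10 in all, crops included, and the job is handed in when it is done.

Besides the shell and the picture viewer there is one more tool, called after "Request:" as a command line: name --argument value ..., lists and objects as JSON in quotes. send_rows: Moves the arm, as the interface text tells. Its arguments: {"type":"object","properties":{"rows":{"type":"string"},"grip_force":{"type":"number"}},"required":["rows"]}

```bash
mkdir -p pics; cat > h.py <<'E'
import numpy as np, cv2
from plant import ctrl
def save(pic,name): cv2.imwrite('pics/'+name,pic['color'][:,:,::-1])
def w(pic,p):
    E=np.array(pic['extrinsics']); return (np.linalg.inv(E)@np.r_[p,1])[:3]
def px(pic,P):
    c=(np.array(pic['extrinsics'])@np.r_[P,1])[:3]; return np.array([pic['fx']*c[0]/c[2]+pic['cx'],pic['fy']*c[1]/c[2]+pic['cy']])
def ray(pic,u,v):
    E=np.linalg.inv(np.array(pic['extrinsics'])); d=E[:3,:3]@np.array([(u-pic['cx'])/pic['fx'],(v-pic['cy'])/pic['fy'],1]); return E[:3,3],d/np.linalg.norm(d)
def onz(pic,u,v,z):
    o,d=ray(pic,u,v); return o+d*(z-o[2])/d[2]
def tri(a,ua,b,ub):
    o1,d1=ray(a,*ua);o2,d2=ray(b,*ub); s=np.linalg.lstsq(np.c_[d1,-d2],o2-o1,rcond=None)[0]
    p,q=o1+s[0]*d1,o2+s[1]*d2; return (p+q)/2,np.linalg.norm(p-q)
E
python3 - <<'E'
from h import *
np.set_printoptions(precision=3,suppress=True)
s=ctrl.get_state();print(s['eef_pos'],s['tcp_rot'],s['time'],ctrl.nose_length)
for n in ['side','top']:
    p=ctrl.read_camera(n);save(p,n+'0.png');print(n,p['fx'],np.linalg.inv(p['extrinsics']))
    for t in ['mould','cover','cover_eye','cover_grip','peg_stand','peg_foot','probe_stand','probe','probe_grip','probe_band','vase','bowl','glaze_jar']:
        for r in ctrl.look_for(p,t)[:3]:
            P=w(p,r['position']);print(t,round(r['p'],2),P,px(p,P).astype(int))
print(ctrl.get_state()['time'])
E
```

```text
[ 0.201 -0.644  0.252] [ 0.989  0.151 -0.    -0.001] 0.0 0.022
side 411.98015617103465 [[ 0.987 -0.063  0.145  0.437]
 [-0.156 -0.531  0.833 -0.892]
 [ 0.025 -0.845 -0.535  0.665]
 [ 0.     0.     0.     1.   ]]
mould 0.57 [ 0.538 -0.022  0.066] [266 222]
cover 0.9 [0.526 0.033 0.101] [258 200]
cover 0.68 [0.444 0.278 0.021] [226 183]
cover_eye 0.69 [0.526 0.033 0.098] [259 201]
cover_eye 0.62 [ 0.523 -0.324  0.131] [276 284]
cover_grip 0.71 [0.526 0.036 0.1  ] [258 199]
peg_stand 0.57 [0.443 0.275 0.019] [225 184]
peg_foot 0.48 [ 0.517 -0.318  0.129] [273 283]
probe_stand 0.82 [ 0.514 -0.341  0.071] [273 314]
probe_stand 0.69 [0.525 0.034 0.103] [258 199]
probe 0.86 [ 0.522 -0.323  0.129] [276 285]
probe 0.82 [ 0.608 -0.314  0.112] [319 284]
probe 0.69 [ 0.425 -0.34   0.112] [224 303]
probe_grip 0.86 [ 0.611 -0.309  0.112] [320 283]
probe_grip 0.85 [ 0.432 -0.344  0.111] [228 304]
probe_grip 0.68 [ 0.518 -0.323  0.131] [274 284]
probe_band 0.92 [ 0.427 -0.344  0.109] [225 305]
probe_band 0.71 [ 0.611 -0.312  0.108] [320 285]
probe_band 0.6 [ 0.519 -0.322  0.13 ] [274 284]
vase 0.86 
[... 693 characters left out ...]
76  0.028 0.02 ] [261 146]
probe 0.63 [ 0.425 -0.326  0.132] [412 284]
probe 0.63 [ 0.61  -0.295  0.127] [398 202]
probe 0.54 [0.549 0.039 0.09 ] [253 227]
probe_grip 0.64 [ 0.606 -0.295  0.128] [398 204]
probe_grip 0.62 [0.527 0.052 0.096] [248 236]
probe_grip 0.61 [ 0.428 -0.33   0.131] [414 282]
probe_band 0.7 [ 0.431 -0.327  0.132] [413 281]
probe_band 0.63 [ 0.518 -0.301  0.144] [403 242]
probe_band 0.58 [ 0.611 -0.291  0.128] [396 202]
vase 0.78 [0.721 0.218 0.069] [183 156]
vase 0.74 [0.458 0.283 0.017] [157 263]
vase 0.6 [0.55  0.043 0.092] [252 227]
bowl 0.61 [0.759 0.026 0.017] [262 147]
glaze_jar 0.59 [ 0.712 -0.16   0.083] [337 161]
glaze_jar 0.2 [0.46  0.285 0.015] [157 262]
1.4
```

View pictures.

View pics/side0.png

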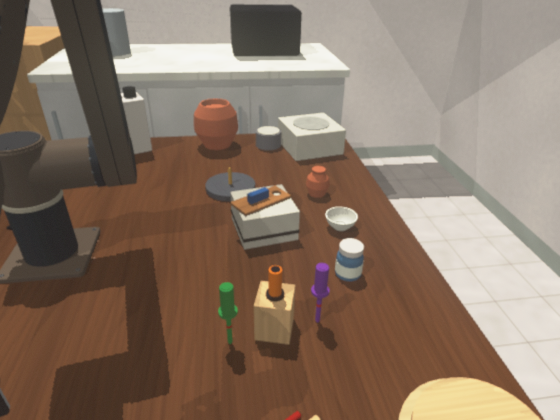

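View pics/top0.png

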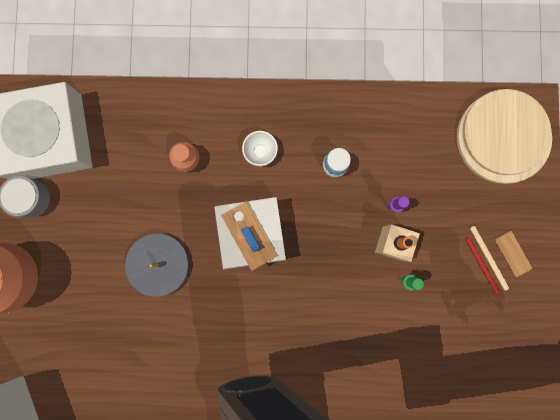

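```bash
python3 - <<'E'
import cv2,numpy as np
t=cv2.imread('pics/top0.png');s=cv2.imread('pics/side0.png')
def c(im,x,y,n): return cv2.resize(im[y:y+n,x:x+n],(266,266),interpolation=cv2.INTER_CUBIC)
R1=[c(t,205,190,90),c(t,115,220,90),c(t,370,215,60)]
R2=[c(s,222,170,90),c(s,195,155,70),c(s,245,260,85)]
cv2.imwrite('pics/m1.png',np.vstack([np.hstack(R1),np.hstack(R2)]))
E
```

```text
(no output)
```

View pics/m1.png

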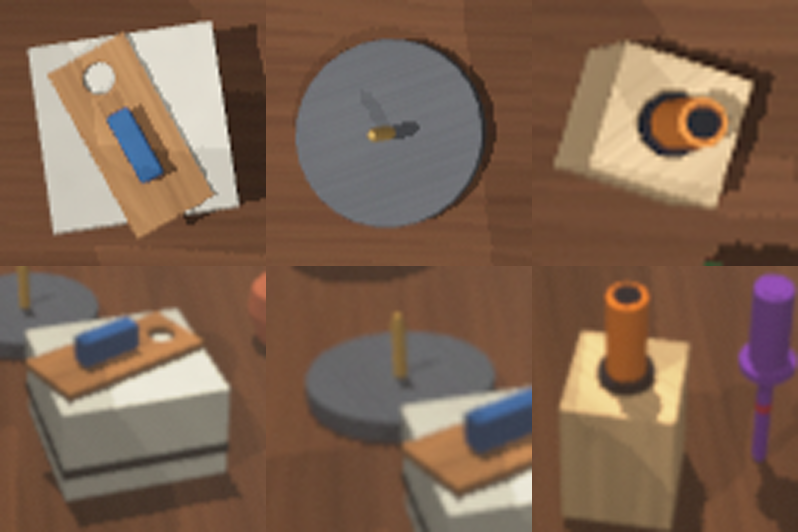

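```bash
python3 - <<'E'
from h import *
np.set_printoptions(precision=4,suppress=True)
t=ctrl.read_camera('top');s=ctrl.read_camera('side')
def P(x0,y0,n,u,v): k=n/266; return (x0+(u+.5)*k-.5,y0+(v+.5)*k-.5)
T1=lambda u,v:P(205,190,90,u,v);T2=lambda u,v:P(115,220,90,u-266,v);T3=lambda u,v:P(370,215,60,u-532,v)
S1=lambda u,v:P(222,170,90,u,v-266);S2=lambda u,v:P(195,155,70,u-266,v-266);S3=lambda u,v:P(245,260,85,u-532,v-266)
def rect(n,pts,z,T,c):
    Q=np.array([onz(c,*T(*p),z) for p in pts]); print(n,'ctr',Q.mean(0),'edges',[round(np.linalg.norm(Q[i]-Q[i-1]),4) for i in range(4)],'dir',[round(np.degrees(np.arctan2(*(Q[i]-Q[i-1])[[1,0]])),1) for i in range(4)])
rect('cover T',[(126,33),(48,73),(140,238),(215,194)],.098,T1,t)
rect('mould T',[(28,47),(212,22),(239,207),(53,234)],.09,T1,t)
rect('blue T',[(109,113),(128,108),(162,175),(143,182)],.124,T1,t)
rect('block T',[(626,40),(753,83),(718,208),(590,165)],.095,T3,t)
rect('cover S',[(160,313),(202,342),(70,397),(27,365)],.098,S1,s)
rect('block S',[(578,331),(690,342),(683,421),(560,408)],.095,S3,s)
print('eye T,S,tri',onz(t,*T1(99,78),.098),onz(s,*S1(161,335),.098),tri(t,T1(99,78),s,S1(161,335)))
print('foot T',onz(t,*T2(388.5,133),.02))
print('foot S',onz(s,*S2(400,382),.02))
print('pegbase S',onz(s,*S2(402,379),.02))
print('pegtop',tri(t,T2(371,135),s,S2(398,315)),onz(t,*T2(371,135),.076))
print('handletop',tri(t,T3(703,123),s,S3(629,296)),onz(t,*T3(703,123),.16))
c=t
for n,cc,a,b in [('mouldcorner1',0,T1(28,47),S1(27,328)),('blockcornerR',0,T3(753,83),S3(690,342)),('blockcorner far',0,T3(590,165),S3(560,408)),('blockcorner far',0,T3(626,40),S3(578,331))]:
    print(n,tri(t,a,s,b))
E
```

```text
cover T ctr [0.5312 0.0491 0.098 ] edges [np.float64(0.1473), np.float64(0.0702), np.float64(0.151), np.float64(0.069)] dir [np.float64(30.0), np.float64(118.3), np.float64(-149.5), np.float64(-58.7)]
mould T ctr [0.5371 0.049  0.09  ] edges [np.float64(0.1518), np.float64(0.1502), np.float64(0.1505), np.float64(0.1504)] dir [np.float64(9.2), np.float64(-81.3), np.float64(-170.8), np.float64(99.2)]
blue T ctr [0.5224 0.0448 0.124 ] edges [np.float64(0.0601), np.float64(0.0153), np.float64(0.0587), np.float64(0.0157)] dir [np.float64(27.5), np.float64(-74.3), np.float64(-151.9), np.float64(111.2)]
block T ctr [ 0.5197 -0.3094  0.095 ] edges [np.float64(0.0696), np.float64(0.071), np.float64(0.0693), np.float64(0.0712)] dir [np.float64(-16.0), np.float64(-107.9), np.float64(164.1), np.float64(72.4)]
cover S ctr [0.5326 0.0424 0.098 ] edges [np.float64(0.1519), np.float64(0.0658), np.float64(0.1483), np.float64(0.0653)] dir [np.float64(31.7), np.float64(-62.0), np.float64(-148.5), np.float64(121.1)]
block S ctr [ 0.5222 -0.3114  0.095 ] edges [np.float64(0.0683), np.float64(0.0727), np.
[... 177 characters left out ...]
array([0.5767, 0.0769, 0.0937]), np.float64(0.0015526610130639237))
foot T [0.4551 0.2863 0.02  ]
foot S [0.4559 0.2678 0.02  ]
pegbase S [0.4577 0.2728 0.02  ]
pegtop (array([0.4563, 0.2873, 0.0729]), np.float64(0.00249339025856623)) [0.4552 0.2865 0.076 ]
handletop (array([ 0.5208, -0.3097,  0.157 ]), np.float64(0.003330504770096006)) [ 0.5191 -0.3087  0.16  ]
mouldcorner1 (array([0.5277, 0.1324, 0.0857]), np.float64(0.14548843708486447))
blockcornerR (array([ 0.5474, -0.3397,  0.1441]), np.float64(0.014341546222723881))
blockcorner far (array([ 0.4897, -0.2779,  0.0368]), np.float64(0.014963962259992159))
blockcorner far (array([ 0.5289, -0.2806,  0.1073]), np.float64(0.0687266197896958))
```

```bash
cat >> h.py <<'E'
from scipy.spatial.transform import Rotation as Ro
def mv(x,y,z,yaw,s=None):
    """shift (mm, tool axes) and rotvec (deg) from the present pose to TCP x,y,z, tool down, tool x at yaw deg"""
    s=s or ctrl.get_state();R=Ro.from_quat(s['tcp_rot']);T=Ro.from_euler('z',yaw,degrees=True)*Ro.from_euler('x',180,degrees=True)
    print('rot',np.degrees((R.inv()*T).as_rotvec()).round(2),'shift',(R.inv().apply(np.array([x,y,z])-s['eef_pos'])*1000).round(1))
E
python3 - <<'E'
from h import *
mv(.45,-.33,.27,22);mv(.5226,.0441,.2,30.2)
E
```

```text
rot [ 0.    0.   -4.65] shift [ 331.1 -225.8  -16.7]
rot [  0.     0.   -12.85] shift [ 512.  -561.2   53.3]
```

Units first: shifts go in shares of 1000 mm and turns go in shares of 90 degrees. So 360 mm is 0.36, 331 mm is 0.331, -7 degrees is -0.0778.

Request:
send_rows --rows "0 0 -0.0111 0.045 -0.03 -0.017 0; 0 0 -0.0222 0.09 -0.062 -0.017 0; 0 0 -0.0333 0.137 -0.094 -0.017 0; 0 0 -0.0444 0.185 -0.126 -0.017 0; 0 0 -0.0556 0.232 -0.158 -0.017 0; 0 0 -0.0556 0.28 -0.19 -0.017 0; 0 0 -0.0556 0.331 -0.226 -0.017 0; 0 0 -0.0778 0.36 -0.275 -0.017 0"

```text
time: 2.5
eef_pos: [0.4643, -0.2728, 0.2707]
tcp_rot: [0.977, 0.212, 0.0, 0.0]
contact_force: [-0.1, 0.8, 0.0]
opening: 0.496
finger_force: 0.0
```

```bash
python3 - <<'E'
from h import *
mv(.5226,.0441,.2,30.2); print(ctrl.get_state()['eef_pos'],ctrl.get_state()['opening'])
E
```

```text
rot [ 0.05 -0.04 -5.76] shift [ 184.1 -264.5   70.6]
[ 0.46433658 -0.27283099  0.27065156] 0.49606882819872483
```

Converted, -264 mm is -0.264, 184 mm is 0.184, -6 degrees is -0.0667.

Request:
send_rows --rows "0 0 -0.0111 0.03 -0.044 0 0; 0 0 -0.0222 0.061 -0.088 0.01 0; 0 0 -0.0333 0.092 -0.132 0.025 0; 0 0 -0.0444 0.122 -0.176 0.04 0; 0 0 -0.0556 0.15 -0.215 0.055 0; 0 0 -0.0667 0.175 -0.25 0.065 0; 0 0 -0.0667 0.184 -0.264 0.071 0; 0 0 -0.0667 0.184 -0.264 0.071 0"

```text
time: 3.5
eef_pos: [0.5215, 0.0424, 0.1989]
tcp_rot: [0.965, 0.263, -0.001, 0.0]
contact_force: [0.7, 0.3, -0.6]
opening: 0.499
finger_force: 0.0
```

```bash
python3 - <<'E'
from h import *
t=ctrl.read_camera('top');s=ctrl.read_camera('side')
a=cv2.resize(t['color'][185:285,195:325,::-1],None,fx=4,fy=4,interpolation=2);b=cv2.resize(s['color'][130:280,180:310,::-1],None,fx=2,fy=2,interpolation=2)
c=np.zeros((400,780,3),np.uint8);c[:,:520]=a;c[:300,520:]=b;cv2.imwrite('pics/m2.png',c)
e=np.array(ctrl.get_state()['eef_pos']);print(e,px(t,e),px(s,e),px(t,e-[0,0,.02]),px(s,e-[0,0,.02]))
mv(.5226,.0441,.122,30.2)
E
```

```text
[0.52191602 0.041      0.19973438] [250.28225085 237.94286863] [256.75956823 165.04702211] [250.79655235 238.16991238] [256.86130571 172.12094055]
rot [ 0.05 -0.01  0.11] shift [ 2.1 -2.4 77.7]
```

View pics/m2.png

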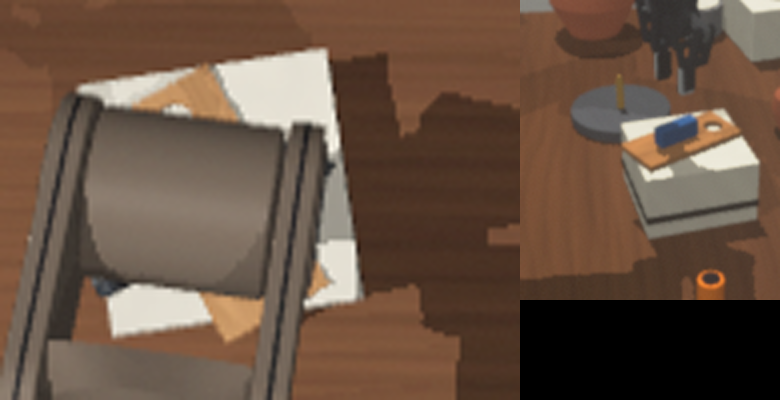

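Converted, 77 mm is 0.077, 76 mm is 0.076.

Request:
send_rows --rows "0 0 0 0.001 -0.001 0.02 0; 0 0 0 0.001 -0.001 0.04 0; 0 0 0 0.001 -0.001 0.06 0; 0 0 0 0.001 -0.001 0.071 0; 0 0 0 0.001 -0.001 0.076 0; 0 0 0 0.001 -0.001 0.077 0; 0 0 0 0.001 -0.001 0.077 0" --grip_force 40

```text
time: 4.47
eef_pos: [0.5226, 0.0432, 0.1231]
tcp_rot: [0.965, 0.262, 0.001, 0.0]
contact_force: [-0.7, -0.6, -0.0]
opening: 0.499
finger_force: 0.0
```

Request:
send_rows --rows "0 0 0 0 0 0 -0.3; 0 0 0 0 0 0 -0.6; 0 0 0 0 0 0 -0.9; 0 0 0 0 0 0 -1; 0 0 0 0 0 0 -1; 0 0 0 0 0 0 -1" --grip_force 40

```text
time: 5.22
eef_pos: [0.5226, 0.0433, 0.123]
tcp_rot: [0.965, 0.262, 0.001, 0.0]
contact_force: [-0.3, -0.3, 4.6]
opening: 0.225
finger_force: 41.6
```

Converted, -70 mm is -0.07, -65 mm is -0.065.

Request:
send_rows --rows "0 0 0 0 0 -0.005 -1; 0 0 0 0 0 -0.015 -1; 0 0 0 0 0 -0.03 -1; 0 0 0 0 0 -0.05 -1; 0 0 0 0 0 -0.065 -1; 0 0 0 0 0 -0.07 -1; 0 0 0 0 0 -0.07 -1" --grip_force 60

```text
time: 6.1
eef_pos: [0.5221, 0.0433, 0.1926]
tcp_rot: [0.965, 0.262, 0.0, 0.0]
contact_force: [-0.5, -0.1, -0.9]
opening: 0.221
finger_force: 58.6
```

```bash
python3 - <<'E'
from h import *
p=np.array([.4555,.2855]);d=62e-3*np.array([np.cos(np.radians(30.2)),np.sin(np.radians(30.2))])
g=p-d;print(g);mv(*g,.193,30.2);mv(*g,.123-.07+.05,30.2)
t=ctrl.read_camera('top');s=ctrl.read_camera('side')
a=cv2.resize(t['color'][185:285,195:325,::-1],None,fx=3,fy=3,interpolation=2);b=cv2.resize(s['color'][130:250,190:310,::-1],(400,400),interpolation=2)
c=np.zeros((400,790,3),np.uint8);c[:300,:390]=a;c[:,390:]=b;cv2.imwrite('pics/m3.png',c)
s=ctrl.get_state();print(s['eef_pos'],s['contact_force'],s['opening'])
E
```

```text
[0.40191496 0.25431276]
rot [ 0.02 -0.02  0.15] shift [   2.9 -242.8   -0.5]
rot [ 0.02 -0.02  0.15] shift [   2.9 -242.8   89.5]
[0.52155768 0.04336909 0.19155465] [ 0.53028794 -0.73586619 -1.11207218] 0.22161852240662916
```

View pics/m3.png

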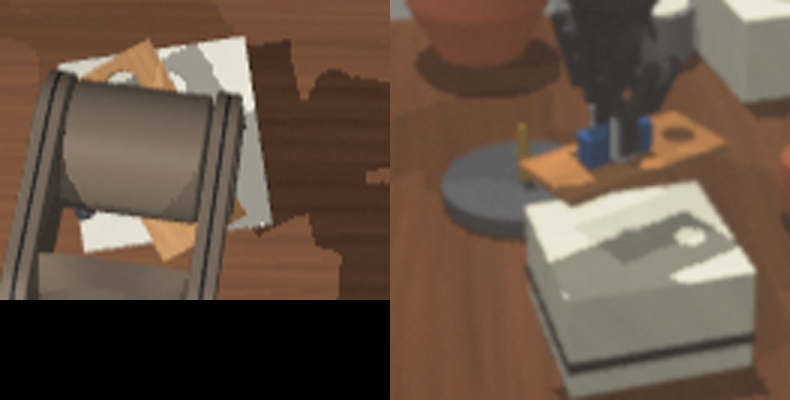

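Converted, -243 mm is -0.243, -237 mm is -0.237.

Request:
send_rows --rows "0 0 0 0 -0.025 0 -1; 0 0 0 0.001 -0.06 0 -1; 0 0 0 0.002 -0.1 0 -1; 0 0 0 0.003 -0.14 0 -1; 0 0 0 0.003 -0.18 0 -1; 0 0 0 0.003 -0.215 0.01 -1; 0 0 0 0.003 -0.237 0.02 -1; 0 0 0 0.003 -0.243 0.03 -1"

```text
time: 7.2
eef_pos: [0.4008, 0.2552, 0.1612]
tcp_rot: [0.965, 0.263, -0.001, 0.0]
contact_force: [-0.5, 0.2, -2.9]
opening: 0.224
finger_force: 58.8
```

Converted, 25 mm is 0.025, 20 mm is 0.02.

Request:
send_rows --rows "0 0 0 0 0 0.01 -1; 0 0 0 0 0 0.02 -1; 0 0 0 0 0 0.025 -1; 0 0 0 0 0 0.025 -1"

```text
time: 7.7
eef_pos: [0.4019, 0.2541, 0.1369]
tcp_rot: [0.965, 0.261, -0.0, 0.0]
contact_force: [0.1, 0.0, -1.7]
opening: 0.221
finger_force: 58.8
```

```bash
python3 - <<'E'
from h import *
np.set_printoptions(precision=4,suppress=True)
t=ctrl.read_camera('top');s=ctrl.read_camera('side')
save(t,'t4.png')
a=cv2.resize(t['color'][215:315,110:210,::-1],(400,400),interpolation=2);b=cv2.resize(s['color'][135:235,180:280,::-1],(400,400),interpolation=2)
cv2.imwrite('pics/m4.png',np.hstack([a,b]))
st=ctrl.get_state();e=np.array(st['eef_pos']);print(e)
R=Ro.from_quat(st['tcp_rot']);eye=e+R.apply([.062,0,.025]);pt=np.array([.4555,.2855,.076])
for n,c,x0,y0,o in [('t',t,110,215,0),('s',s,180,135,400)]:
    f=lambda P:((px(c,P)+.5-[x0,y0])*4-.5+[o,0]).round(1)
    print(n,'eye',f(eye),'pegtop',f(pt),'foot',f([.4555,.2855,.02]))
E
```

```text
[0.4023 0.2544 0.1376]
t eye [147.3 203.7] pegtop [164.  202.3] foot [187.2 199.6]
s eye [594.4  86.5] pegtop [596.3 129.1] foot [599.7 191.5]
```

View pics/m4.png

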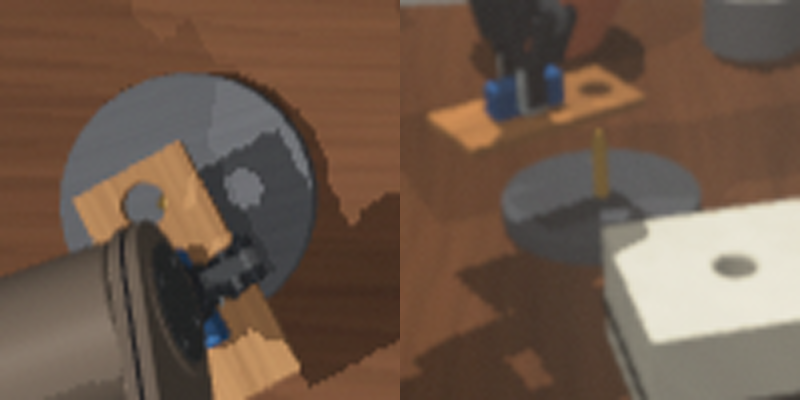

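Converted, 80 mm is 0.08, 78 mm is 0.078.

Request:
send_rows --rows "0 0 0 0.001 0 0.015 -1; 0 0 0 0.001 0 0.03 -1; 0 0 0 0.001 0 0.042 -1; 0 0 0 0.001 0 0.052 -1; 0 0 0 0.001 0 0.062 -1; 0 0 0 0.001 0 0.072 -1; 0 0 0 0.001 0 0.078 -1; 0 0 0 0.001 0 0.08 -1"

```text
time: 8.8
eef_pos: [0.4026, 0.255, 0.0569]
tcp_rot: [0.965, 0.262, -0.0, 0.0]
contact_force: [0.7, -0.0, -2.3]
opening: 0.222
finger_force: 58.8
```

Converted, 3 mm is 0.003, 2 mm is 0.002.

Request:
send_rows --rows "0 0 0 0 0 0.001 -1; 0 0 0 0 0 0.002 -1; 0 0 0 0 0 0.003 -1; 0 0 0 0 0 0.003 -1"

```text
time: 9.3
eef_pos: [0.4028, 0.2551, 0.0544]
tcp_rot: [0.965, 0.262, 0.0, -0.0]
contact_force: [-0.2, 0.3, -1.2]
opening: 0.224
finger_force: 58.8
```

```bash
python3 - <<'E'
from h import *
t=ctrl.read_camera('top');s=ctrl.read_camera('side')
a=cv2.resize(t['color'][215:315,110:210,::-1],(400,400),interpolation=2);b=cv2.resize(s['color'][135:235,180:280,::-1],(400,400),interpolation=2)
cv2.imwrite('pics/m5.png',np.hstack([a,b]))
E
```

```text
(no output)
```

View pics/m5.png

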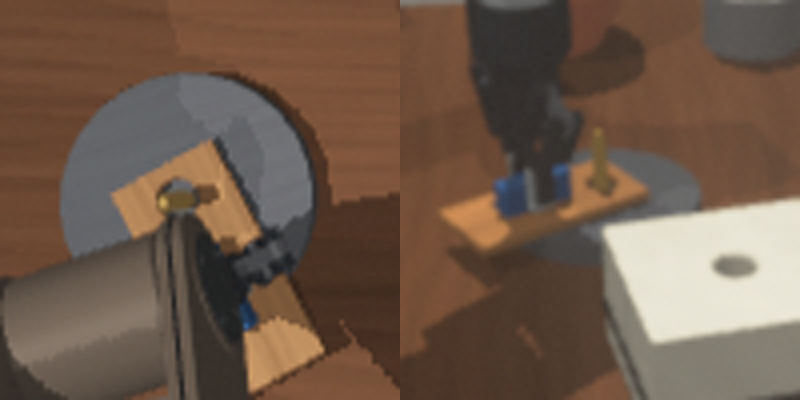

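Converted, 2 mm is 0.002, 1 mm is 0.001.

Request:
send_rows --rows "0 0 0 0 0 0.001 -1; 0 0 0 0 0 0.002 -1; 0 0 0 0 0 0.002 -1; 0 0 0 0 0 0.002 -1"

```text
time: 9.9
eef_pos: [0.4029, 0.2551, 0.053]
tcp_rot: [0.965, 0.262, -0.0, 0.0]
contact_force: [-2.9, -0.3, 5.1]
opening: 0.22
finger_force: 59.5
```

Contact with the foot (5 N). Release to a half opening and rise.

Request:
send_rows --rows "0 0 0 0 0 0 -0.5; 0 0 0 0 0 0 -0.2; 0 0 0 0 0 0 -0.1; 0 0 0 0 0 0 -0.1; 0 0 0 0 0 0 -0.1"

```text
time: 10.52
eef_pos: [0.4027, 0.255, 0.0523]
tcp_rot: [0.965, 0.262, -0.0, -0.0]
contact_force: [-0.8, -0.1, 0.0]
opening: 0.45
finger_force: 0.0
```

Converted, -195 mm is -0.195, -185 mm is -0.185.

Request:
send_rows --rows "0 0 0 0 0 -0.005 -0.1; 0 0 0 0 0 -0.02 -0.1; 0 0 0 0 0 -0.045 -0.1; 0 0 0 0 0 -0.08 -0.1; 0 0 0 0 0 -0.12 -0.1; 0 0 0 0 0 -0.16 -0.1; 0 0 0 0 0 -0.185 0; 0 0 0 0 0 -0.195 0"

```text
time: 11.52
eef_pos: [0.4035, 0.2554, 0.2504]
tcp_rot: [0.965, 0.262, 0.002, -0.0]
contact_force: [-0.5, -0.7, -0.4]
opening: 0.5
finger_force: 0.0
```

```bash
python3 - <<'E'
from h import *
mv(.5208,-.0,.26,0);mv(.5208,-.3097,.26,0);mv(.5208,-.3097,.26,-16)
print(ctrl.get_state()['qpos'])
E
```

```text
rot [-2.000e-02 -2.800e-01  3.035e+01] shift [-27.8 279.6  -9.5]
rot [-2.000e-02 -2.800e-01  3.035e+01] shift [-184.3  546.9  -10. ]
rot [-0.06 -0.28 46.35] shift [-184.3  546.9  -10. ]
[ 3.51334794e-01 -1.61617783e-01  2.05278844e+00  4.99535702e-06
  1.24552114e+00  1.39235574e+00]
```

Converted, 380 mm is 0.38, 330 mm is 0.33, 30 degrees is 0.3333.

Request:
send_rows --rows "0 0 0.0333 -0.01 0.03 0 0; 0 0 0.0778 -0.025 0.08 0 0; 0 0 0.1222 -0.043 0.13 0 0; 0 0 0.1667 -0.06 0.18 0 0; 0 0 0.2111 -0.078 0.23 0 0; 0 0 0.2556 -0.095 0.28 0 0; 0 0 0.3 -0.111 0.33 0 0; 0 0 0.3333 -0.128 0.38 0 0"

```text
time: 12.52
eef_pos: [0.4839, -0.1391, 0.2468]
tcp_rot: [1.0, 0.002, -0.0, -0.0]
contact_force: [1.3, 0.1, 0.7]
opening: 0.498
finger_force: 0.0
```

```bash
python3 - <<'E'
from h import *
mv(.5208,-.3097,.23,0)
E
```

```text
rot [-0.04  0.05  0.23] shift [ 36.2 170.7  16.6]
```

Converted, 171 mm is 0.171, 168 mm is 0.168.

Request:
send_rows --rows "0 0 0 0.01 0.04 0 0.3; 0 0 0 0.018 0.085 0.005 0.3; 0 0 0 0.026 0.125 0.01 0.3; 0 0 0 0.032 0.155 0.014 0.3; 0 0 0 0.036 0.168 0.016 0.3; 0 0 0 0.036 0.171 0.017 0.3; 0 0 0 0.036 0.171 0.017 0.3"

```text
time: 13.4
eef_pos: [0.5212, -0.3074, 0.2301]
tcp_rot: [1.0, 0.003, -0.0, -0.0]
contact_force: [-0.2, -0.0, -0.5]
opening: 0.649
finger_force: 0.0
```

```bash
python3 - <<'E'
from h import *
np.set_printoptions(precision=4,suppress=True)
t=ctrl.read_camera('top');s=ctrl.read_camera('side');save(t,'t6.png');save(s,'s6.png')
a=cv2.resize(t['color'][190:290,350:450,::-1],(300,300),interpolation=2);b=cv2.resize(s['color'][200:340,200:340,::-1],(490,490),interpolation=2)
c=np.zeros((600,790,3),np.uint8);c[:300,:300]=a;c[:490,300:]=b
c[300:,:300]=cv2.resize(t['color'][200:275,210:290,::-1],(300,300),interpolation=2);cv2.imwrite('pics/m6.png',c)
st=ctrl.get_state();e=np.array(st['eef_pos']);print(e)
f=lambda P:((px(s,P)+.5-[200,200])*3.5-.5+[300,0]).round(1)
print('tcp',f(e),'tips',f(e-[0,.03,.016]),f(e-[0,-.03,.016]),'handletop',f([.5208,-.3097,.16]))
mv(.5208,-.3097,.135,0)
E
```

```text
[ 0.5214 -0.3073  0.2306]
tcp [564.8 129.6] tips [572.6 191.3] [556.9 120.6] handletop [562.9 239.4]
rot [-0.01 -0.01  0.41] shift [-0.6  2.4 95.6]
```

View pics/m6.png

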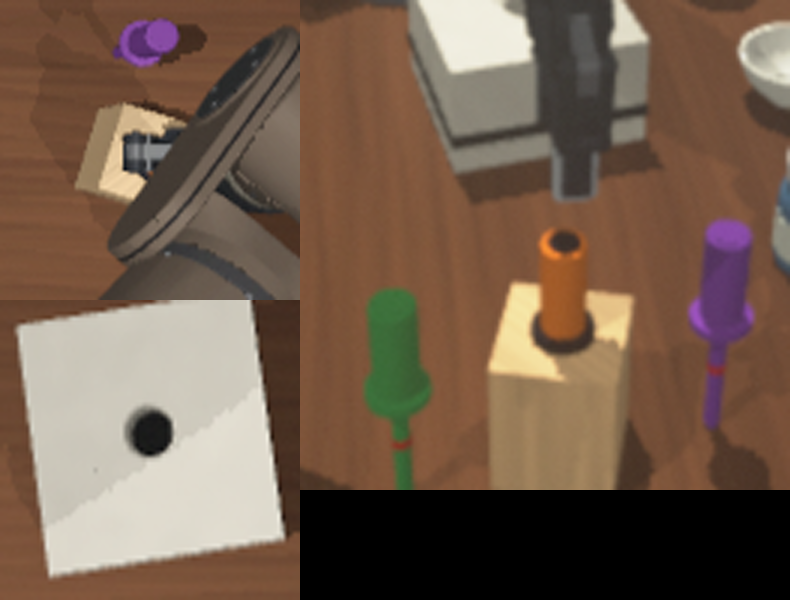

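Request:
send_rows --rows "0 0 0 0 0.002 0.02 0.3; 0 0 0 0 0.002 0.045 0.3; 0 0 0 0 0.002 0.065 0.3; 0 0 0 0 0.002 0.08 0.3; 0 0 0 0 0.002 0.09 0.3; 0 0 0 0 0.002 0.095 0.3; 0 0 0 0 0.002 0.095 0.3"

```text
time: 14.38
eef_pos: [0.5214, -0.3105, 0.1354]
tcp_rot: [1.0, 0.003, 0.0, 0.0]
contact_force: [-0.1, 0.2, 0.2]
opening: 0.646
finger_force: 0.0
```

Request:
send_rows --rows "0 0 0 0 0 0 0; 0 0 0 0 0 0 -0.3; 0 0 0 0 0 0 -0.5; 0 0 0 0 0 0 -0.8; 0 0 0 0 0 0 -1; 0 0 0 0 0 0 -1" --grip_force 40

```text
time: 15.12
eef_pos: [0.5217, -0.3107, 0.1361]
tcp_rot: [1.0, 0.003, 0.0, 0.0]
contact_force: [0.1, -1.0, 3.9]
opening: 0.294
finger_force: 39.4
```

Converted, -145 mm is -0.145, -130 mm is -0.13.

Request:
send_rows --rows "0 0 0 0 0 -0.008 -1; 0 0 0 0 0 -0.02 -1; 0 0 0 0 0 -0.035 -1; 0 0 0 0 0 -0.055 -1; 0 0 0 0 0 -0.08 -1; 0 0 0 0 0 -0.105 -1; 0 0 0 0 0 -0.13 -1; 0 0 0 0 0 -0.145 -1" --grip_force 60

```text
time: 16.12
eef_pos: [0.5218, -0.3107, 0.2834]
tcp_rot: [1.0, 0.003, 0.001, 0.001]
contact_force: [-1.0, 0.4, -1.4]
opening: 0.288
finger_force: 58.8
```

```bash
python3 - <<'E'
from h import *
np.set_printoptions(precision=4,suppress=True)
t=ctrl.read_camera('top');s=ctrl.read_camera('side')
h=np.array([209.5+149.5*80/300,199.5+131.5*75/300]);h[0]=210+(149.5)*80/300-.5
print('hole px',h,onz(t,*h,.09)); print('hole side',onz(s,180+(736.5-400)/4-.5,135+266.5/4-.5,.09))
g=t['color'][200:275,210:290].astype(int).max(2); 
y,x=np.nonzero(g<110); k=(abs(x-40)<14)&(abs(y-33)<14);print('seg',x[k].mean()+210,y[k].mean()+200,k.sum(),onz(t,(x[k].min()+x[k].max())/2+210,(y[k].min()+y[k].max())/2+200,.09))
print(ctrl.get_state()['eef_pos'])
mv(.5371,.049,.29,0)
E
```

```text
hole px [249.3667 232.375 ] [0.5377 0.0497 0.09  ]
hole side [0.5392 0.0443 0.09  ]
seg 249.83018867924528 232.77358490566039 106 [0.5374 0.0494 0.09  ]
[ 0.5221 -0.3109  0.2835]
rot [ 0.18 -0.22  0.35] shift [  17.2 -359.8   -7.6]
```

Converted, -357 mm is -0.357, -340 mm is -0.34.

Request:
send_rows --rows "0 0 0 0.001 -0.03 -0.002 -1; 0 0 0 0.003 -0.08 -0.002 -1; 0 0 0 0.006 -0.135 -0.002 -1; 0 0 0 0.009 -0.19 -0.002 -1; 0 0 0 0.012 -0.245 -0.002 -1; 0 0 0 0.014 -0.3 -0.002 -1; 0 0 0 0.016 -0.34 -0.002 -1; 0 0 0 0.016 -0.357 -0.002 -1"

```text
time: 17.23
eef_pos: [0.5345, 0.0487, 0.2812]
tcp_rot: [1.0, 0.004, -0.001, -0.0]
contact_force: [-0.8, 0.1, -0.1]
opening: 0.29
finger_force: 59.0
```

Converted, 40 mm is 0.04, 35 mm is 0.035.

Request:
send_rows --rows "0 0 0 0 0 0.015 -1; 0 0 0 0 0 0.028 -1; 0 0 0 0 0 0.035 -1; 0 0 0 0 0 0.04 -1; 0 0 0 0 0 0.04 -1; 0 0 0 0 0 0.04 -1"

```text
time: 17.98
eef_pos: [0.5355, 0.0465, 0.2429]
tcp_rot: [1.0, 0.003, 0.0, 0.0]
contact_force: [-0.3, -0.2, -0.5]
opening: 0.293
finger_force: 59.0
```

```bash
python3 - <<'E'
from h import *
np.set_printoptions(precision=4,suppress=True)
t=ctrl.read_camera('top');s=ctrl.read_camera('side');save(s,'s7.png');save(t,'t7.png')
st=ctrl.get_state();e=np.array(st['eef_pos']);print(e,st['tcp_rot'],st['time'])
b=cv2.resize(s['color'][140:240,220:300,::-1],(480,600),interpolation=2);a=cv2.resize(t['color'][180:280,200:300,::-1],(310,310),interpolation=2)
c=np.zeros((600,790,3),np.uint8);c[:,:480]=b;c[:310,480:]=a;cv2.imwrite('pics/m7.png',c)
f=lambda P:((px(s,P)+.5-[220,140])*6-.5).round(1)
for n,P in [('tip',e-[0,0,.126]),('band',e-[0,0,.076]),('flange',e-[0,0,.041]),('handletop',e+[0,0,.024]),('hole',[.538,.047,.09])]:print(n,f(P))
E
```

```text
[0.5355 0.0467 0.243 ] [1.     0.003  0.0006 0.0001] 18.075
tip [254.9 314.8]
band [254.2 214.1]
flange [253.7 140.5]
handletop [252.7  -3.3]
hole [260.9 366.3]
```

View pics/m7.png

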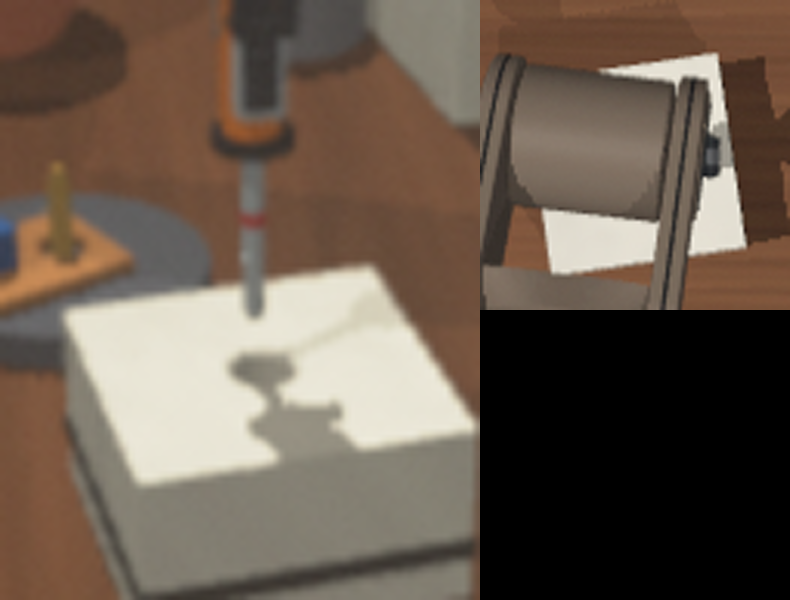

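```bash
python3 - <<'E'
from h import *
np.set_printoptions(precision=4,suppress=True)
s=ctrl.read_camera('side');t=ctrl.read_camera('top')
Q=np.array([onz(s,220+(u+.5)/6-.5,140+(v+.5)/6-.5,.09) for u,v in [(62,312),(375,265),(477,430),(140,486)]])
print('S corners',Q.mean(0),[np.linalg.norm(Q[i]-Q[i-1]).round(4) for i in range(4)])
for f in ['m4','m5']:
    g=cv2.cvtColor(cv2.imread(f'pics/{f}.png')[235:300,690:785],cv2.COLOR_BGR2GRAY)
    k=(g<(int(g.min())+int(np.median(g)))/2).astype(np.uint8);n,l,st,c=cv2.connectedComponentsWithStats(k)
    i=1+np.argmax(st[1:,4]);x=st[i];u,v=x[0]+(x[2]-1)/2+690-400,x[1]+(x[3]-1)/2+235
    print(f,x,u,v,onz(s,180+(u+.5)/4-.5,135+(v+.5)/4-.5,.09))
g=cv2.cvtColor(cv2.imread('pics/t6.png')[200:275,210:290],cv2.COLOR_BGR2GRAY)[20:50,25:55]
print(g[6:22,4:24])
# stem in side picture: centre column per row
c=cv2.imread('pics/s7.png').astype(int)
e=np.array(ctrl.get_state()['eef_pos'])
for z in (.075,.09,.1,.11):
    P=e-[0,0,z]; q=px(s,P); r=int(round(q[1])); print(z,q.round(2),c[r,int(q[0])-5:int(q[0])+7].tolist() if z>.1 else '')
E
```

```text
S corners [0.5393 0.0453 0.09  ] [np.float64(0.1494), np.float64(0.1528), np.float64(0.1513), np.float64(0.1487)]
m4 [ 24  21  42  21 709] 334.5 266.0 [0.5382 0.0444 0.09  ]
m5 [ 23  21  43  21 707] 334.0 266.0 [0.5379 0.0445 0.09  ]
[[201 201 201 201 201 201 200 188 179 160 162 167 180 192 197 201 201 201
  202 203]
 [201 201 201 201 201 200 180 153 128 117 117 101 113 132 176 197 201 201
  201 202]
 [201 201 201 200 200 178 146 114 105  80  59  42  42  53 101 153 199 201
  201 202]
 [201 201 200 200 191 152 113  92  58  40  27  25  25  27  29  77 159 200
  201 202]
 [201 201 200 199 171 125 103  60  27  27  27  26  24  28  26  30  93 200
  201 201]
 [201 201 201 199 146 108  91  34  26  27  26  25  27  26  24  26  69 198
  201 201]
 [201 201 201 198 139 104  60  26  26  26  28  27  26  26  28  28  63 178
  201 201]
 [201 200 199 198 138 102  47  25  26  26  26  24  26  28  27  27  61 170
  201 200]
 [201 200 200 198 146 104  63  24  26  24  25  25  25  27  27  27  58 192
  201 202]
 [200 199 199 198 170 122  66  27  27  27  25  28  27  27  27  28  82 198
  201 215]
 [199 199 199 199 193 144  96  26  27  29  26  22  27  26  27  50 180 200
  202 219]
 [199 199 199 199 198 171 134  89  26  27  26  28  26  27  39 144 197 214
  214 219]
 [199 199 198 198 198 195 182 158 104  59  27  29  65 104 176 203 214 218
  219 219]
 [199 199 199 199 200 200 198 194 180 161 163 164 175 191 213 217 218 218
  219 219]
 [198 198 199 200 200 200 200 200 199 196 211 211 213 215 219 218 218 219
  219 218]
 [199 199 200 200 200 201 201 201 201 202 219 219 219 219 219 219 219 219
  219 218]]
0.075 [261.91 174.96] 
0.09 [261.94 180.09] 
0.1 [261.97 183.46] 
0.11 [261.99 186.81] [[109, 127, 147], [117, 138, 158], [120, 140, 160], [132, 152, 168], [130, 143, 151], [120, 127, 128], [114, 119, 119], [125, 134, 136], [164, 183, 193], [180, 203, 214], [188, 212, 219], [200, 221, 225]]
```

```bash
python3 - <<'E'
from h import *
c=cv2.imread('pics/s7.png').max(2) if 0 else cv2.imread('pics/s7.png')[:,:,1]
print(c[184:199,256:268])
r=cv2.imread('pics/s7.png').astype(int);r=r[160:192,255:270];d=r[:,:,2]-r[:,:,1];k=d>40;w_=np.where(k,d,0);y,x=np.mgrid[160:192,255:270]
print('band px',(w_*x).sum()/w_.sum(),(w_*y).sum()/w_.sum(),k.sum())
s=ctrl.read_camera('side');e=np.array(ctrl.get_state()['eef_pos']);print(e,px(s,e-[0,.0045,.076]))
mv(.538,.0465,.212,0)
E
```

```text
[[ 81  81  81  85 106 118 115 103  87  81  81  80]
 [ 82  81  82  85 102 117 116 104  92  87  93  97]
 [ 87  89  91  95 108 117 117 120 131 138 155 177]
 [127 138 140 152 143 127 119 134 183 203 212 221]
 [198 204 207 210 177 136 120 139 206 225 226 226]
 [226 227 227 225 187 138 119 133 206 227 227 227]
 [228 227 228 225 189 139 119 127 205 227 228 227]
 [227 228 227 225 197 145 120 137 210 227 229 228]
 [226 226 227 227 216 168 136 169 218 228 230 229]
 [227 226 227 227 226 210 200 214 226 230 230 230]
 [227 227 227 227 228 227 228 228 230 230 230 230]
 [228 228 228 228 229 229 230 230 230 230 231 230]
 [227 227 228 228 228 229 230 229 229 229 229 229]
 [227 227 227 227 226 227 225 224 224 224 226 223]
 [229 228 226 219 203 204 200 199 200 202 203 200]]
band px 260.72620689655173 165.05310344827586 28
[0.53530881 0.04678223 0.2426913 ] [262.07664693 176.15357557]
rot [ 0.   -0.04  0.35] shift [ 2.7  0.3 30.7]
```

Converted, 24 mm is 0.024, 18 mm is 0.018, 0.3 degrees is 0.0033.

Request:
send_rows --rows "0 0 0.0033 0.003 0.001 0 -1; 0 0 0.0033 0.003 0.001 0.008 -1; 0 0 0.0033 0.003 0.001 0.018 -1; 0 0 0.0033 0.003 0.001 0.024 -1; 0 0 0.0033 0.003 0.001 0.024 -1; 0 0 0.0033 0.003 0.001 0.024 -1"

```text
time: 18.98
eef_pos: [0.5383, 0.0457, 0.2185]
tcp_rot: [1.0, 0.0, 0.0, 0.0]
contact_force: [-0.1, -0.1, -0.7]
opening: 0.289
finger_force: 59.0
```

```bash
python3 - <<'E'
from h import *
np.set_printoptions(precision=4,suppress=True,linewidth=150)
s=ctrl.read_camera('side');save(s,'s8.png');e=np.array(ctrl.get_state()['eef_pos']);print(e,px(s,e-[0,0,.126]),px(s,[.538,.0455,.09]))
print(s['color'][188:210,252:277,1])
E
```

```text
[0.5384 0.0457 0.2187] [263.251  200.0121] [263.1212 200.9232]
[[160 177 186 189 201 204 208 215 220 185 137 118 125 203 225 227 228 229 228 228 228 229 228 228 229]
 [213 222 225 226 226 227 228 228 226 189 138 119 128 206 227 228 228 228 228 228 229 229 228 228 229]
 [227 227 228 228 228 228 229 229 226 189 140 118 127 206 227 228 228 228 228 229 228 229 229 228 227]
 [228 228 228 228 228 228 228 228 227 187 139 119 127 206 228 229 228 228 228 228 228 228 226 222 219]
 [228 228 228 228 227 227 228 228 225 188 139 120 127 208 229 230 229 229 228 228 228 228 222 214 210]
 [228 228 228 228 227 227 228 227 226 188 138 119 127 209 229 230 230 230 229 229 229 228 220 212 209]
 [229 229 228 228 228 227 228 229 226 187 139 118 127 208 230 231 231 230 230 230 229 228 224 215 210]
 [228 228 228 228 228 228 229 230 227 189 138 119 127 207 229 231 231 230 230 229 224 222 219 214 211]
 [228 228 228 228 228 228 228 229 227 189 140 119 126 207 229 231 231 230 229 224 217 213 213 212 218]
 [229 229 228 229 229 228 228 228 224 186 137 119 125 200 226 229 229 226 222 218 214 214 219 221 225]
 [230 2
[... 529 characters left out ...]
 228 217 189 158 139 134 133 132 135 141 152 191 222 230 231 231 230 228 229 230]
 [231 231 231 231 230 230 229 222 213 199 186 161 142 141 147 164 213 227 229 229 228 215 201 203 222]
 [230 230 230 231 231 231 230 229 229 227 221 203 165 146 146 151 183 197 199 200 197 171 154 156 191]
 [230 230 231 230 231 231 230 230 230 228 213 193 163 146 145 146 150 151 151 152 152 147 144 150 189]
 [230 230 231 231 231 231 230 230 229 213 173 153 147 144 144 144 145 144 146 144 145 144 143 151 186]
 [230 230 230 230 230 230 231 232 229 192 152 146 146 145 144 144 145 144 145 145 144 144 145 150 193]
 [230 230 230 230 230 231 231 232 229 194 152 146 144 147 146 145 145 146 144 144 145 144 144 154 210]]
```

Converted, 52.5 mm is 0.0525, 51 mm is 0.051.

Request:
send_rows --rows "0 0 0 0.0005 0 0.008 -1; 0 0 0 0.0005 0 0.018 -1; 0 0 0 0.0005 0 0.028 -1; 0 0 0 0.0005 0 0.038 -1; 0 0 0 0.0005 0 0.046 -1; 0 0 0 0.0005 0 0.051 -1; 0 0 0 0.0005 0 0.0525 -1; 0 0 0 0.0005 0 0.0525 -1"

```text
time: 20.02
eef_pos: [0.5388, 0.0458, 0.166]
tcp_rot: [1.0, 0.0, 0.0, 0.0]
contact_force: [0.2, 0.6, -1.8]
opening: 0.287
finger_force: 59.0
```

Request:
send_rows --rows "0 0 0 0 0 0 -1; 0 0 0 0 0 0 -1; 0 0 0 0 0 0 -1; 0 0 0 0 0 0 -1"

```text
time: 20.52
eef_pos: [0.5387, 0.0458, 0.1659]
tcp_rot: [1.0, 0.0, 0.0, 0.0]
contact_force: [-0.0, 1.0, -0.9]
opening: 0.29
finger_force: 59.0
```

```bash
python3 - <<'E'
from h import *
s=ctrl.read_camera('side');t=ctrl.read_camera('top');st=ctrl.get_state();print(st['eef_pos'],st['contact_force'],st['time'])
b=cv2.resize(s['color'][140:220,205:290,::-1],(637,600),interpolation=2);cv2.imwrite('pics/m9.png',b)
e=np.array(st['eef_pos']);print((px(s,e-[0,0,.076])+.5-[205,140])*7.5,(px(s,[.5385,.0455,.09])+.5-[205,140])*7.5)
E
```

```text
[0.53868202 0.0457653  0.16585918] [-0.56702675  0.10460202 -1.05301696] 20.625
[441.48057068 460.51113249] [441.05351438 460.58945839]
```

View pics/m9.png

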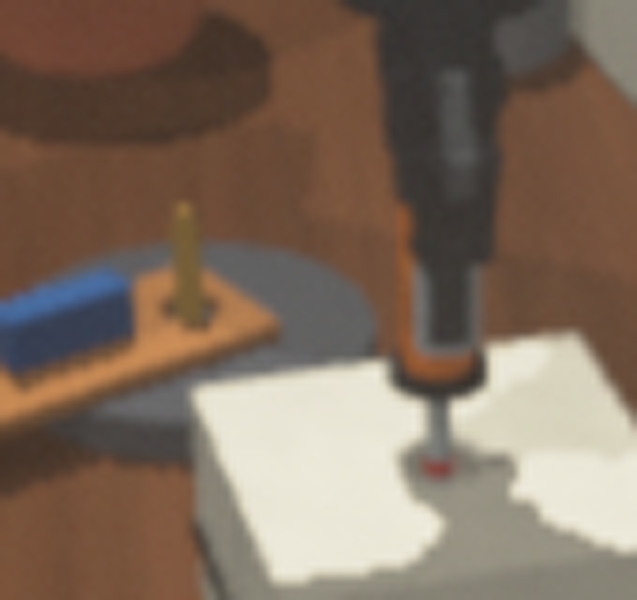

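```bash
python3 -c "
from plant import ctrl
print(ctrl.sign_off())"
```

```text
the job is handed in; nothing more can be done
None
```

I handed the job in at about 20.6 s, well under the 67 s limit. The cover lies flat on the stand's foot with its eye over the peg, and the arm still holds the probe upright in the pour hole, red band level with the mould's top face. The last camera view put it about 1 mm off centre, though the two cameras disagree by a few mm on where the hole is.

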